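# Rock two bench brayers for axle play and mark the worn one

## Robot

A 6-joint arm with a two-finger parallel gripper is mounted at the origin on the work surface. World frame = base frame: x ahead of the robot, y to its left, z up, the work surface at z = 0. Lengths are in m, angles in rad, forces in N, time in s.
With the tool pointing down it reaches from about 0.275 to 0.85 m from the base axis. Payload 5.2 kg.
Tool frame: the origin (TCP) lies at the centre of the arm's flange, where the gripper is bolted on; the fingertips stand 173 mm ahead of it and the grasp point (between the pads) lies 155 mm ahead of it; z points along the fingers, y is the line along which they close (so a half turn about z gives the same grasp; the last joint's range is limited). The gripper opens to 85 mm and grips with 20 to 120 N. Pads are 22 mm wide; open, the fingers measure 114 mm over their backs; the gripper's body (76 mm by 85 mm) begins 54 mm behind the grasp point. The pads swing forward as they close: fully open they stand 13 mm farther back than shut.
Start: joints at [0.966, 0.259, 1.535, -0, 1.348, -0.203], TCP at [0.215, 0.506, 0.405] pointing down, gripper open.
Joint ranges: [-3.14, 3.14], [-0.91, 2.08], [0.19, 2.58], [-1.22, 4.36], [0.22, 2.71], [-3.12, 3.12]. Speed limits (rad/s): [2.57, 2.57, 3.14, 3.14, 3.14, 3.14].

## Interface

Orientations are given as a rotation vector (axis times angle).
In Python, from rig import robot gives the robot as it stands.
- The arm moves only by the tool servo_tool, never from a script. Its argument "motion" is a list of rows, each a list of 6 numbers: the shift along the tool's x, y, z in mm, then the turn, a rotation vector about the tool's x, y, z in rad. A call has 1 to 20 rows; each row shifts and turns the commanded pose from where the row before left it, along the tool's axes as they then stand; what a row does not reach is not made up. A row lasts 1/10 s, in which the tool goes at most 50 mm and 8.59 degrees, less where a joint would pass 70% of its speed; a pose out of reach is approached as far as the arm can. A call is refused whole if a number of a shift passes 50 or a number of a turn 0.15, either way. A call with a gripper value outside its range is refused whole. "gripper" is the opening in per cent of the stroke, from 0 (shut) to 100 (fully open), set as the call begins (left out, the last holds). The fingers move at their own pace and stop on an object; "force" is the grip in N (left out, the last holds). Time passes only in rows, so rows that do not move let the fingers close. It gives the time, the measured TCP pose, the force, the opening and the grip force at its end, in the units of the state.
- robot.observe(): the state, without advancing time (a new reading comes with each control period).
- robot.read_camera(name): name is "scene" or "top" or "wrist"; returns a dict with "image" (384x512x3 uint8, red, green, blue), "camera_matrix" (3x3 intrinsics, pixels), "k1" (the pictures are not rectified: a ray, as slopes to the right and down, at radius r is drawn at 1 + k1 r^2 times it, then the intrinsics apply), "cam_to_world" (4x4, takes a point from camera to world coordinates). Camera axes: x right, y up, looking along -z (the intrinsics and any distortion apply to the point x, -y, -z); pixel columns grow to the right and rows downward; lengths in m; the calibration is good to about 2 mm. A picture is of the moment at which its call begins. There is no depth.
- robot.close_job(): hands the job in; it is judged then, once.
The state is a dict: "time": time; "joints": joint angles; "qd": joint speeds; "joint_efforts": joint torques, N m; "tcp_pos": TCP position; "tool_rot": TCP orientation; "contact_force": force on the tool from outside, world axes, zero at the start; "ft_torque": the same for the moment, N m; "grip_width": finger opening in m; "grasp_force": force on a finger pad.
Only numpy, scipy, OpenCV 4.12 (cv2) and the standard library are available. Lean on these libraries where they do the work, as an engineer would, in place of code of your own. Each camera call takes 0.05 s, during which the arm holds its last target. There are 200 camera calls.

## Task

One of the two brayers has a worn axle bearing. Beginning with the brayer on the robot's left, press each handle gently sideways until it comes up solid, first to the robot's left and then to its right, pausing a moment at each stop and never forcing or squeezing it. Leave the brayer that has the large play leaning right over to one side, set the wooden ring down fully over the peg in front of it, and leave everything else alone.

Things in the scene. Friction and masses are not known exactly. Their poses are not given: they have to be found in the camera images.
- stand_l: left (+y) bench stand, fixed: steel base plate 8 mm thick, 85 mm wide in y, from 125 mm in front (-x) of its origin to 60 mm behind; two grey cheeks (outer faces 57 mm before and behind, 44 mm wide, tops at 62 mm) carry the axle. Origin on the table under the axle's centre; x along the axle, away from the peg; y sideways, the rocking direction; z up
- brayer_l (a joint): lean of the left (+y) brayer about its axle, rad: 0 = handle upright, positive = handle towards its stand's +y. Within its play about 1 N of drag at the handle and it stays where left; then a firm stop, about 3 to 8 N per mm at the handle. Sound bearing: stops at 0.02 to 0.06 either way; worn: 0.09 to 0.14. The stops differ a little from side to side
- handle_l (a point): where the left (+y) brayer is pushed: on its handle's axis, 113 mm above the axle, z along the handle. To feel a stop, press with 4 to 12 N and stay still there 0.5 s. Over 15 N from the gripper harms the bearing, and squeezing counts: push with closed fingers, or with one finger at a time of a gripper standing loosely astride
- axle_l (a point): centre of the left (+y) brayer's axle, level along the stand's x, 52 mm above the table. The brayer: black roller 40 mm across, 66 mm long, in a steel frame (crossbar at 95 mm height, 84 mm long in x) with a round wooden handle upright on top, 24 mm across from 120 to 180 mm above the table, its end at 190 mm
- peg_l (a point): foot of the upright steel peg of the left (+y) stand, 95 mm in front of the axle centre: 10 mm across, 30 mm tall. The point is on the peg's axis at the base plate's top, 8 mm above the table; z up
- stand_r: right (-y) bench stand, fixed: steel base plate 8 mm thick, 85 mm wide in y, from 125 mm in front (-x) of its origin to 60 mm behind; two grey cheeks (outer faces 57 mm before and behind, 44 mm wide, tops at 62 mm) carry the axle. Origin on the table under the axle's centre; x along the axle, away from the peg; y sideways, the rocking direction; z up
- brayer_r (a joint): lean of the right (-y) brayer about its axle, rad: 0 = handle upright, positive = handle towards its stand's +y. Within its play about 1 N of drag at the handle and it stays where left; then a firm stop, about 3 to 8 N per mm at the handle. Sound bearing: stops at 0.02 to 0.06 either way; worn: 0.09 to 0.14. The stops differ a little from side to side
- handle_r (a point): where the right (-y) brayer is pushed: on its handle's axis, 113 mm above the axle, z along the handle. To feel a stop, press with 4 to 12 N and stay still there 0.5 s. Over 15 N from the gripper harms the bearing, and squeezing counts: push with closed fingers, or with one finger at a time of a gripper standing loosely astride
- axle_r (a point): centre of the right (-y) brayer's axle, level along the stand's x, 52 mm above the table. The brayer: black roller 40 mm across, 66 mm long, in a steel frame (crossbar at 95 mm height, 84 mm long in x) with a round wooden handle upright on top, 24 mm across from 120 to 180 mm above the table, its end at 190 mm
- peg_r (a point): foot of the upright steel peg of the right (-y) stand, 95 mm in front of the axle centre: 10 mm across, 30 mm tall. The point is on the peg's axis at the base plate's top, 8 mm above the table; z up
- ring: the marker ring: plain brown wood, 44 mm outside, 22 mm hole, 16 mm tall, 30 g, lying flat on the table to the left of the stands. Origin at the centre of its underside, z up
- spoon: spoon with a wooden handle, lying flat in front of the stands; bystander, leave it alone
- panel: plain plywood panel 130 x 100 x 12 mm lying flat; bystander, leave it alone
- flask: tall grey drinks flask, 68 mm across, 200 mm tall, standing; bystander, leave it alone
- tin: small open aluminium tin, 56 mm across, 40 mm tall, behind the stands; bystander, leave it alone
- brush: brush lying flat near the ring; bystander, leave it alone
- wax: pale block of wax 55 x 35 x 22 mm; bystander, leave it alone
- spray: clear plastic bottle, 50 mm across, 130 mm tall, standing; bystander, leave it alone
There are look-alikes about, which are no part of the job. What is shaped like the stand_l but yellow is not meant.

How it is judged:
By the outcome, as a careful person would: the job done as asked, in the order asked, and still so for the second after the job is handed in, with the robot touching nothing.
It also fails if it takes over 72 s, if anything falls off the work surface, if the arm or the gripper's body presses on something with over 40 N, if the wrist force passes 120 N, or if a joint passes its speed limit or range.

## Working session

There is one attempt and no reset: what is moved stays moved. The work goes in short steps, Python scripts to look and compute and a tool call to move; the robot and the scene stay as the last step left them, time stands still between calls to the robot, and variables do not carry over. Pictures are saved under pics/ and viewed, at most 10 in all, crops included, and the job is handed in when it is done.

Besides the shell and the picture viewer there is one more tool, called after "Call:" as name(argument=value, ...) on one line, values as JSON. servo_tool: Moves the arm, as the interface text tells. Its arguments: {"type":"object","properties":{"motion":{"type":"array"},"gripper":{"type":"number"},"force":{"type":"number"}},"required":["motion"]}

```bash
ls; mkdir -p pics; python3 - <<'E'
from rig import robot
import cv2,numpy as np
s=robot.observe(); print({k:np.round(v,3) for k,v in s.items()})
for n in("scene","top"):
    c=robot.read_camera(n); cv2.imwrite(f"pics/{n}0.png",cv2.resize(c["image"][:,:,::-1],(800,600),interpolation=cv2.INTER_CUBIC))
    np.savez(f"{n}.npz",**c); print(n,c["camera_matrix"],c["k1"],c["cam_to_world"].round(4))
E
```

```text
pics
{'time': np.float64(0.0), 'joints': array([ 0.966,  0.259,  1.536,  0.   ,  1.348, -0.203]), 'qd': array([-0.001,  0.   , -0.001, -0.001,  0.001,  0.002]), 'joint_efforts': array([ 1.0000e-03, -4.4603e+01, -2.9058e+01, -0.0000e+00,  1.2000e-02,
       -0.0000e+00]), 'tcp_pos': array([0.215, 0.506, 0.404]), 'tool_rot': array([-6.270e-01, -3.078e+00,  3.000e-03]), 'contact_force': array([0.153, 0.298, 0.814]), 'ft_torque': array([-0.017, -0.009, -0.001]), 'grasp_force': np.float64(0.0), 'grip_width': np.float64(0.085)}
scene [[372.51622781   0.         251.8235946 ]
 [  0.         372.51622781 193.44851773]
 [  0.           0.           1.        ]] -0.04392468821798981 [[ 0.251  -0.5789  0.7758  1.3512]
 [ 0.968   0.1555 -0.1971 -0.1383]
 [-0.0066  0.8004  0.5994  0.7136]
 [ 0.      0.      0.      1.    ]]
top [[360.36615953   0.         254.11503848]
 [  0.         360.36615953 194.34835379]
 [  0.           0.           1.        ]] 0.016209190518093008 [[ 0.0238  0.9883 -0.1504  0.4003]
 [-0.9997  0.0247  0.0046  0.0598]
 [ 0.0082  0.1502  0.9886  1.2969]
 [ 0.      0.      0.      1.    ]]
```

View pics/scene0.png

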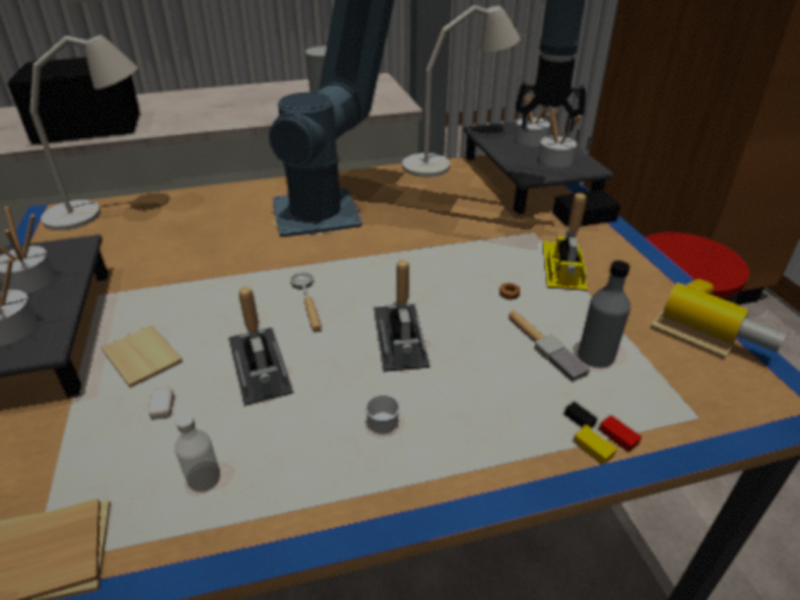

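View pics/top0.png

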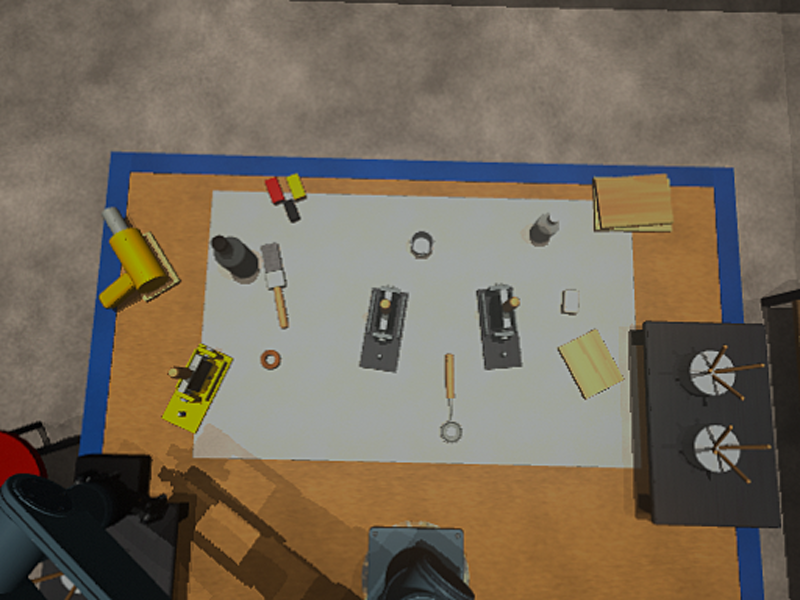

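The scene view shows the left stand at about (400,335), the right stand at about (258,365) and the ring at about (510,291). In the top view the left stand is at about (383,327), the right at about (500,327), the ring at about (271,359) and the spoon at about (450,395). I'll enlarge the top view next.

```bash
python3 - <<'E'
import cv2,numpy as np
t=np.load("top.npz")["image"][:,:,::-1]; s=np.load("scene.npz")["image"][:,:,::-1]
a=cv2.resize(t[176:246,158:348],None,fx=4.2,fy=4.2,interpolation=cv2.INTER_CUBIC)
b=cv2.resize(s[150:262,140:340],None,fx=2.66,fy=2.66,interpolation=cv2.INTER_CUBIC)
a=cv2.convertScaleAbs(a,alpha=1.6);b=cv2.convertScaleAbs(b,alpha=1.6)
w=max(a.shape[1],b.shape[1]); p=lambda i:cv2.copyMakeBorder(i,0,0,0,w-i.shape[1],0)
o=np.vstack([p(a),p(b)]);print(a.shape,b.shape,o.shape);cv2.imwrite("pics/crop1.png",o)
E
```

```text
(294, 798, 3) (298, 532, 3) (592, 798, 3)
```

View pics/crop1.png

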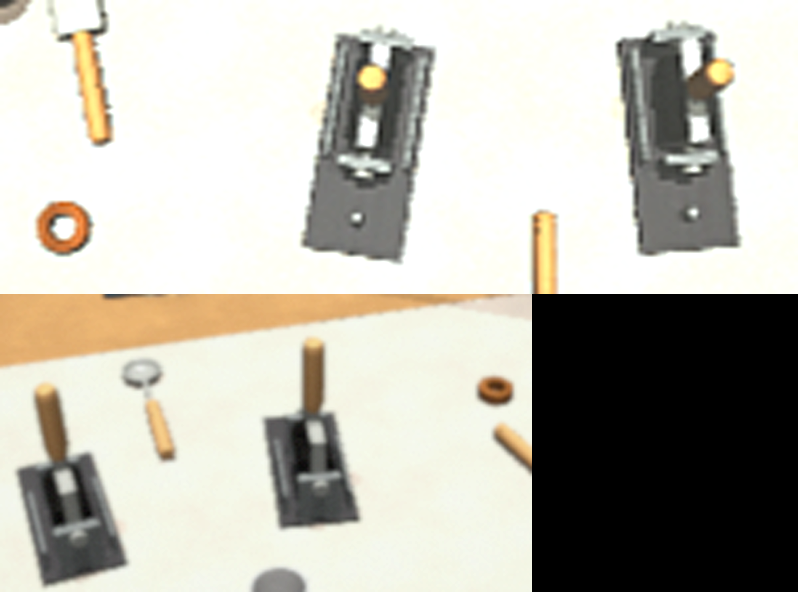

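The crop shows the plate corners, the peg tips at about (356,219) and (692,213), the handle ends at about (372,77) and (720,72), and the ring at about (64,228). I'll fit the poses from these.

```bash
cat >h.py <<'E'
import numpy as np
from scipy.optimize import least_squares
C={n:dict(np.load(f"{n}.npz")) for n in("top","scene")}
def proj(c,P):
    P=np.atleast_2d(P);M=c["cam_to_world"];q=(P-M[:3,3])@M[:3,:3]
    s=np.c_[q[:,0],-q[:,1]]/-q[:,2:3];s=s*(1+c["k1"]*(s**2).sum(1,keepdims=True))
    K=c["camera_matrix"];return s*[K[0,0],K[1,1]]+K[:2,2]
def stand(p,pts):
    x,y,a=p[:3];R=np.array([[np.cos(a),-np.sin(a),0],[np.sin(a),np.cos(a),0],[0,0,1]])
    return np.array(pts)@R.T+[x,y,0]
E
python3 - <<'E'
from h import *
T=lambda l:(np.array(l)+.5)/4.2-.5+[158,176]
S=lambda l:(np.array(l)-[0,294]+.5)/2.66-.5+[140,150]
cor=[[-.125,.0425,.008],[-.125,-.0425,.008],[.06,.0425,.008],[.06,-.0425,.008]];peg=[-.095,0,.038]
D={"l":(T([(302,245),(402,261),(338,33),(435,46),(356,219)]),S([(335,411),(265,419),(357,521),(283,527)]),T([(372,77)]),S([(314,343)])),
"r":(T([(641,254),(739,245),(617,38),(714,30),(692,213)]),S([(91,455),(18,467),(127,565),(44,584)]),T([(720,72)]),S([(46,387)]))}
def head(p,l): return stand(p,[[0,-.134*np.sin(l),.052+.134*np.cos(l)]])
for k,(a,b,c,d) in D.items():
    f=lambda p:np.r_[(proj(C["top"],stand(p,cor+[peg]))-a).ravel(),(proj(C["scene"],stand(p,cor))-b).ravel()]
    r=least_squares(f,[.5,0,0]);p=r.x
    for n in(0,1):
        g=lambda q:(proj(C[["top","scene"][n]],stand(p,[[q[1],.135*np.sin(q[0]),.052+.135*np.cos(q[0])]]))-[c,d][n]).ravel()
        print("lean",least_squares(g,[0,0]).x)
    print(k,p.round(4),r.fun.round(1),"peg",stand(p,[peg]).round(4),"handle",stand(p,[[0,0,.165]]).round(4))
ft=T([(64,228)]);fs=S([(496,389)])
r=least_squares(lambda q:np.r_[(proj(C["top"],[q[0],q[1],.012])-ft).ravel(),(proj(C["scene"],[q[0],q[1],.01])-fs).ravel()],[.4,.3]);print("ring",r.x,r.fun)
E
```

```text
lean [ 0.01568135 -0.00100966]
lean [-0.00265577 -0.00287249]
l [ 0.5705  0.0771 -0.1382] [ 0.4 -0.2  0.2 -0.1  0.6 -0.2  0.6  0.4  0.5 -0.9  0.5  0.3 -0.1 -0.7
  2.  -1.1 -0.9 -0.7] peg [[0.4764 0.0902 0.038 ]] handle [[0.5705 0.0771 0.165 ]]
lean [ 0.00102215 -0.00157587]
lean [-0.00593808 -0.00702376]
r [ 0.5816 -0.179   0.1004] [-0.  -0.5  0.4 -0.2  0.6 -0.1  0.7  0.1  0.5 -0.6  0.9 -1.3 -0.1  0.6
  0.9 -1.1 -0.3  0. ] peg [[ 0.487  -0.1885  0.038 ]] handle [[ 0.5816 -0.179   0.165 ]]
ring [0.46089202 0.33774256] [ 0.26132093  0.07774885  0.2484792  -0.07693395]
```

```bash
cat >>h.py <<'E'
from scipy.spatial.transform import Rotation as Ro
def go(x,y,z,phi):
    from rig import robot
    s=robot.observe();R=Ro.from_rotvec(s["tool_rot"]);c,n=np.cos(phi),np.sin(phi)
    G=np.array([[-n,c,0],[c,n,0],[0,0,-1]])
    print("t",s["time"],"F",np.round(s["contact_force"],1),"turn",(R.inv()*Ro.from_matrix(G)).as_rotvec().round(3),"then shift mm",(G.T@([x,y,z]-s["tcp_pos"])*1e3).round(1))
E
python3 -c "
from h import *
go(.5705,.0771,.404,1.4326)"
```

```text
t 0.1 F [-0.8 -0.5 -0.2] turn [-0.002 -0.001 -0.264] then shift mm [-4.112e+02 -3.759e+02 -1.000e-01]
```

Call:
servo_tool(motion=[[0,0,0,0,0,-0.132],[0,0,0,0,0,-0.132],[-17,-16,0,0,0,0],[-34,-31,0,0,0,0],[-34,-31,0,0,0,0],[-34,-31,0,0,0,0],[-34,-31,0,0,0,0],[-34,-31,0,0,0,0],[-34,-31,0,0,0,0],[-34,-31,0,0,0,0],[-34,-31,0,0,0,0],[-34,-31,0,0,0,0],[-34,-31,0,0,0,0],[-34,-31,0,0,0,0],[-20,-19,0,0,0,0],[0,0,0,0,0,0],[0,0,0,0,0,0]], gripper=100)

```text
time: 1.8
tcp_pos: [0.5705, 0.0769, 0.4039]
tool_rot: [-0.219, -3.132, -0.001]
contact_force: [-0.6, 0.7, 0.1]
grip_width: 0.0856
grasp_force: 0.0
```

```bash
python3 -c "
from h import *
from rig import robot
import cv2
c=robot.read_camera('wrist');np.savez('wrist.npz',**c)
cv2.imwrite('pics/w1.png',cv2.convertScaleAbs(cv2.resize(c['image'][:,:,::-1],(800,600)),alpha=1.5))
for P in ([.5705,.0771,.19],[.4764,.0902,.038]): print(proj(c,P)*800/512)
go(.5705,.0771,.307,1.4326)"
```

```text
[[408.16782499 343.02098518]]
[[406.58349864 138.33474217]]
t 1.85 F [-0.  -0.5 -0.5] turn [ 0.    -0.002  0.   ] then shift mm [-0.5 -0.5 97.1]
```

View pics/w1.png

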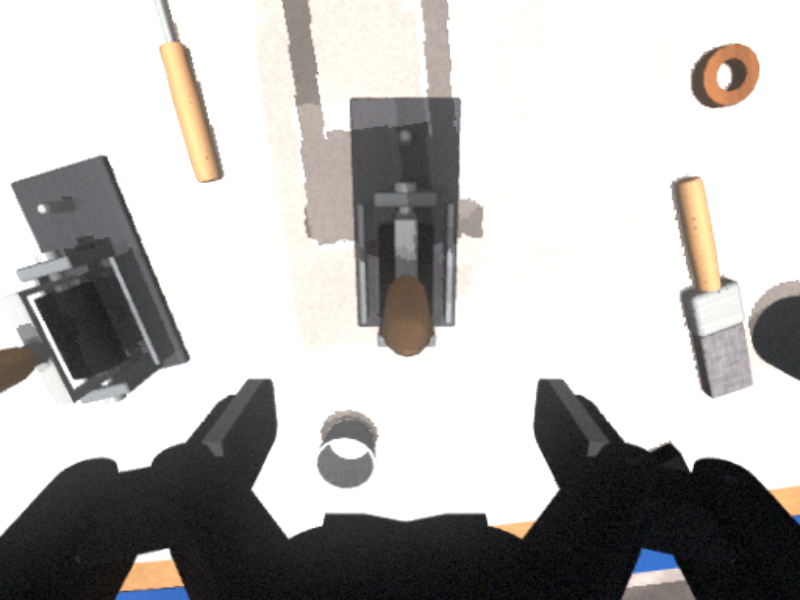

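The peg tip is at (405,137) against a predicted (406.6,138), and the handle is centred at x≈407. The poses check out, so I'll lower astride.

Call:
servo_tool(motion=[[0,0,20,0,0,0],[0,0,39,0,0,0],[0,0,30,0,0,0],[0,0,8,0,0,0],[0,10,0,0,0,0],[0,10,0,0,0,0],[0,6,0,0,0,0],[0,2,0,0,0,0],[0,0,0,0,0,0],[0,0,0,0,0,0],[0,0,0,0,0,0]])

```text
time: 2.95
tcp_pos: [0.5744, 0.1048, 0.3079]
tool_rot: [0.217, 3.134, -0.0]
contact_force: [-0.6, 0.3, 0.1]
grip_width: 0.0853
grasp_force: 0.0
```

Call:
servo_tool(motion=[[0,2,0,0,0,0],[0,2,0,0,0,0],[0,0,0,0,0,0],[0,0,0,0,0,0],[0,0,0,0,0,0]])

```text
time: 3.45
tcp_pos: [0.5749, 0.109, 0.3077]
tool_rot: [-0.216, -3.134, 0.0]
contact_force: [0.8, -0.6, 0.7]
grip_width: 0.0854
grasp_force: 0.1
```

Call:
servo_tool(motion=[[0,1.5,0,0,0,0],[0,0,0,0,0,0],[0,0,0,0,0,0],[0,0,0,0,0,0]])

```text
time: 3.85
tcp_pos: [0.5751, 0.1105, 0.3077]
tool_rot: [0.216, 3.134, 0.0]
contact_force: [-1.5, -0.7, 1.3]
grip_width: 0.0853
grasp_force: 0.4
```

Call:
servo_tool(motion=[[0,1.5,0,0,0,0],[0,0,0,0,0,0],[0,0,0,0,0,0],[0,0,0,0,0,0]])

```text
time: 4.25
tcp_pos: [0.5753, 0.1119, 0.3078]
tool_rot: [0.216, 3.134, -0.0]
contact_force: [-0.0, -0.6, 1.0]
grip_width: 0.0856
grasp_force: 1.0
```

Call:
servo_tool(motion=[[0,1.2,0,0,0,0],[0,0,0,0,0,0],[0,0,0,0,0,0],[0,0,0,0,0,0]])

```text
time: 4.65
tcp_pos: [0.5755, 0.1129, 0.3078]
tool_rot: [0.216, 3.134, -0.001]
contact_force: [-2.1, -4.0, 3.6]
grip_width: 0.0852
grasp_force: 2.5
```

Call:
servo_tool(motion=[[0,0.6,0,0,0,0],[0,0,0,0,0,0],[0,0,0,0,0,0],[0,0,0,0,0,0]])

```text
time: 5.05
tcp_pos: [0.5756, 0.1134, 0.3078]
tool_rot: [0.216, 3.134, -0.001]
contact_force: [-2.3, -5.4, 3.2]
grip_width: 0.0854
grasp_force: 2.9
```

Call:
servo_tool(motion=[[0,0.5,0,0,0,0],[0,0,0,0,0,0],[0,0,0,0,0,0],[0,0,0,0,0,0],[0,0,0,0,0,0],[0,0,0,0,0,0],[0,0,0,0,0,0],[0,0,0,0,0,0],[0,0,0,0,0,0]])

```text
time: 5.95
tcp_pos: [0.5756, 0.1137, 0.3078]
tool_rot: [-0.216, -3.134, 0.002]
contact_force: [-1.0, -6.9, 3.5]
grip_width: 0.0856
grasp_force: 3.3
```

Call:
servo_tool(motion=[[0,-5,0,0,0,0],[0,-15,0,0,0,0],[0,-20,0,0,0,0],[0,-13,0,0,0,0],[0,-5,0,0,0,0],[0,-2,0,0,0,0],[0,-2,0,0,0,0],[0,-2,0,0,0,0],[0,-2,0,0,0,0],[0,0,0,0,0,0],[0,0,0,0,0,0],[0,0,0,0,0,0]])

```text
time: 7.15
tcp_pos: [0.5666, 0.0491, 0.3078]
tool_rot: [0.216, 3.134, 0.0]
contact_force: [0.0, 1.1, 0.8]
grip_width: 0.0854
grasp_force: 0.3
```

Call:
servo_tool(motion=[[0,-1.5,0,0,0,0],[0,0,0,0,0,0],[0,0,0,0,0,0],[0,0,0,0,0,0]])

```text
time: 7.55
tcp_pos: [0.5664, 0.0474, 0.3077]
tool_rot: [0.216, 3.134, -0.0]
contact_force: [1.3, 1.2, 1.0]
grip_width: 0.0851
grasp_force: 0.3
```

Call:
servo_tool(motion=[[0,-1.3,0,0,0,0],[0,0,0,0,0,0],[0,0,0,0,0,0],[0,0,0,0,0,0]])

```text
time: 7.95
tcp_pos: [0.5662, 0.0461, 0.3077]
tool_rot: [-0.216, -3.134, 0.0]
contact_force: [-0.2, -0.2, 1.0]
grip_width: 0.0855
grasp_force: 0.3
```

Call:
servo_tool(motion=[[0,-1.3,0,0,0,0],[0,0,0,0,0,0],[0,0,0,0,0,0],[0,0,0,0,0,0]])

```text
time: 8.35
tcp_pos: [0.566, 0.0448, 0.3077]
tool_rot: [0.216, 3.134, -0.0]
contact_force: [0.5, -0.3, 0.4]
grip_width: 0.0852
grasp_force: 0.3
```

Call:
servo_tool(motion=[[0,-1.3,0,0,0,0],[0,0,0,0,0,0],[0,0,0,0,0,0],[0,0,0,0,0,0]])

```text
time: 8.75
tcp_pos: [0.5659, 0.0436, 0.3077]
tool_rot: [0.216, 3.134, 0.0]
contact_force: [0.3, 1.7, 0.9]
grip_width: 0.0854
grasp_force: 0.8
```

Call:
servo_tool(motion=[[0,-1.2,0,0,0,0],[0,0,0,0,0,0],[0,0,0,0,0,0],[0,0,0,0,0,0]])

```text
time: 9.15
tcp_pos: [0.5657, 0.0426, 0.3078]
tool_rot: [0.216, 3.134, 0.001]
contact_force: [0.6, 3.8, 2.3]
grip_width: 0.0856
grasp_force: 2.1
```

Call:
servo_tool(motion=[[0,-0.6,0,0,0,0],[0,0,0,0,0,0],[0,0,0,0,0,0],[0,0,0,0,0,0]])

```text
time: 9.55
tcp_pos: [0.5656, 0.0421, 0.3078]
tool_rot: [0.216, 3.134, 0.001]
contact_force: [0.4, 5.5, 2.5]
grip_width: 0.0858
grasp_force: 2.7
```

Call:
servo_tool(motion=[[0,-0.4,0,0,0,0],[0,0,0,0,0,0],[0,0,0,0,0,0],[0,0,0,0,0,0],[0,0,0,0,0,0],[0,0,0,0,0,0],[0,0,0,0,0,0],[0,0,0,0,0,0],[0,0,0,0,0,0]])

```text
time: 10.45
tcp_pos: [0.5656, 0.0418, 0.3079]
tool_rot: [0.216, 3.134, 0.002]
contact_force: [1.1, 6.2, 2.9]
grip_width: 0.0854
grasp_force: 3.0
```

The left bearing is sound, with about 8 mm of total play. I'll retract and go to the right one.

Call:
servo_tool(motion=[[0,4,0,0,0,0],[0,14,0,0,0,0],[0,14,0,0,0,0],[0,4,0,0,0,0],[0,0,-20,0,0,0],[0,0,-30,0,0,0],[0,0,-30,0,0,0],[0,0,-12,0,0,-0.119],[0,0,0,0,0,-0.119],[0,0,0,0,0,0],[0,0,0,0,0,0]])

```text
time: 11.55
tcp_pos: [0.5703, 0.0773, 0.3993]
tool_rot: [0.153, -3.137, 0.0]
contact_force: [-0.4, 0.1, 0.4]
grip_width: 0.0856
grasp_force: 0.0
```

```bash
python3 -c "
from h import *
go(.5816,-.179,.400,1.6712)"
```

```text
t 11.55 F [-0.4  0.1  0.4] turn [-0.    -0.001 -0.003] then shift mm [  14.5 -256.1   -0.7]
```

Call:
servo_tool(motion=[[2,-25,0,0,0,0],[2.5,-45,0,0,0,0],[2.5,-45,0,0,0,0],[2.5,-45,0,0,0,0],[2.5,-45,0,0,0,0],[2.5,-36,0,0,0,0],[0,-15,0,0,0,0],[0,0,0,0,0,0],[0,0,0,0,0,0]])

```text
time: 12.45
tcp_pos: [0.5816, -0.1782, 0.3992]
tool_rot: [0.156, -3.137, -0.002]
contact_force: [0.5, 0.1, 0.1]
grip_width: 0.0854
grasp_force: 0.0
```

```bash
python3 -c "
from h import *
from rig import robot
import cv2
c=robot.read_camera('wrist')
cv2.imwrite('pics/w2.png',cv2.convertScaleAbs(cv2.resize(c['image'][:,:,::-1],(800,600)),alpha=1.5))
for P in ([.5816,-.179,.19],[.487,-.1885,.038]): print(proj(c,P)*800/512)
go(.5816,-.179,.307,1.6712)"
```

```text
[[405.47022684 347.20752617]]
[[404.64581248 137.5542022 ]]
t 12.5 F [ 0.3 -0.3  0.5] turn [ 0.001 -0.001  0.   ] then shift mm [ 0.2 -1.4 92.4]
```

View pics/w2.png

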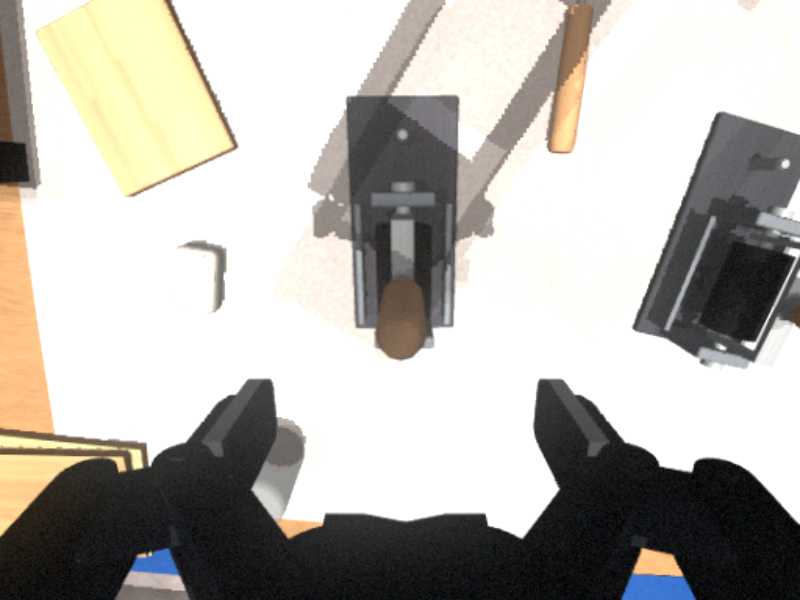

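The peg is at (402,134) and the handle at x≈402, so the stand lies about 2 mm to the -y and -x side of my fit. Lowering astride.

Call:
servo_tool(motion=[[0,-1,20,0,0,0],[0,-1,36,0,0,0],[0,0,28,0,0,0],[0,0,8,0,0,0],[0,10,0,0,0,0],[0,10,0,0,0,0],[0,6,0,0,0,0],[0,3,0,0,0,0],[0,2,0,0,0,0],[0,0,0,0,0,0],[0,0,0,0,0,0],[0,0,0,0,0,0]])

```text
time: 13.7
tcp_pos: [0.5788, -0.1506, 0.3077]
tool_rot: [-0.157, 3.138, -0.0]
contact_force: [-0.6, 0.3, 0.6]
grip_width: 0.0855
grasp_force: 0.0
```

Call:
servo_tool(motion=[[0,1.3,0,0,0,0],[0,0,0,0,0,0],[0,0,0,0,0,0],[0,0,0,0,0,0]])

```text
time: 14.1
tcp_pos: [0.5786, -0.1491, 0.3077]
tool_rot: [0.157, -3.138, 0.0]
contact_force: [0.8, -0.9, -0.5]
grip_width: 0.0857
grasp_force: 0.4
```

Call:
servo_tool(motion=[[0,1.3,0,0,0,0],[0,0,0,0,0,0],[0,0,0,0,0,0],[0,0,0,0,0,0]])

```text
time: 14.5
tcp_pos: [0.5785, -0.1477, 0.3078]
tool_rot: [0.157, -3.138, 0.0]
contact_force: [-0.3, -0.6, 0.0]
grip_width: 0.0852
grasp_force: 0.4
```

Call:
servo_tool(motion=[[0,1.5,0,0,0,0],[0,1.5,0,0,0,0],[0,1.5,0,0,0,0],[0,1,0,0,0,0],[0,0,0,0,0,0],[0,0,0,0,0,0],[0,0,0,0,0,0]])

```text
time: 15.2
tcp_pos: [0.578, -0.1421, 0.3076]
tool_rot: [0.157, -3.138, -0.001]
contact_force: [-0.1, 0.0, -0.4]
grip_width: 0.0854
grasp_force: 0.1
```

Call:
servo_tool(motion=[[0,1.4,0,0,0,0],[0,0,0,0,0,0],[0,0,0,0,0,0],[0,0,0,0,0,0]])

```text
time: 15.6
tcp_pos: [0.5778, -0.1408, 0.3076]
tool_rot: [0.157, -3.138, -0.0]
contact_force: [-0.0, -0.9, -0.6]
grip_width: 0.0852
grasp_force: 0.3
```

Call:
servo_tool(motion=[[0,1.4,0,0,0,0],[0,0,0,0,0,0],[0,0,0,0,0,0],[0,0,0,0,0,0]])

```text
time: 16.0
tcp_pos: [0.5777, -0.1394, 0.3077]
tool_rot: [0.157, -3.138, -0.0]
contact_force: [0.9, -0.6, 0.3]
grip_width: 0.0851
grasp_force: 0.3
```

Call:
servo_tool(motion=[[0,1.4,0,0,0,0],[0,0,0,0,0,0],[0,0,0,0,0,0],[0,0,0,0,0,0]])

```text
time: 16.4
tcp_pos: [0.5775, -0.138, 0.3078]
tool_rot: [-0.157, 3.138, 0.0]
contact_force: [-0.2, -0.2, 0.2]
grip_width: 0.085
grasp_force: 0.4
```

Call:
servo_tool(motion=[[0,1.4,0,0,0,0],[0,0,0,0,0,0],[0,0,0,0,0,0],[0,0,0,0,0,0]])

```text
time: 16.8
tcp_pos: [0.5774, -0.1368, 0.3078]
tool_rot: [-0.157, 3.138, -0.001]
contact_force: [-0.6, -2.3, 1.3]
grip_width: 0.0852
grasp_force: 1.4
```

Stop reached.

Call:
servo_tool(motion=[[0,1.0,0,0,0,0],[0,0,0,0,0,0],[0,0,0,0,0,0],[0,0,0,0,0,0]])

```text
time: 17.2
tcp_pos: [0.5773, -0.1359, 0.3078]
tool_rot: [-0.157, 3.137, -0.001]
contact_force: [0.2, -5.8, 0.5]
grip_width: 0.0854
grasp_force: 2.6
```

Call:
servo_tool(motion=[[0,0.5,0,0,0,0],[0,0,0,0,0,0],[0,0,0,0,0,0],[0,0,0,0,0,0],[0,0,0,0,0,0],[0,0,0,0,0,0],[0,0,0,0,0,0],[0,0,0,0,0,0],[0,0,0,0,0,0]])

```text
time: 18.1
tcp_pos: [0.5773, -0.1356, 0.3078]
tool_rot: [-0.157, 3.137, -0.001]
contact_force: [0.4, -5.5, 0.0]
grip_width: 0.0855
grasp_force: 2.9
```

Call:
servo_tool(motion=[[0,-5,0,0,0,0],[0,-15,0,0,0,0],[0,-20,0,0,0,0],[0,-13,0,0,0,0],[0,-5,0,0,0,0],[0,-2,0,0,0,0],[0,-2,0,0,0,0],[0,-2,0,0,0,0],[0,-2,0,0,0,0],[0,-2,0,0,0,0],[0,-2,0,0,0,0],[0,-2,0,0,0,0],[0,-2,0,0,0,0],[0,-2,0,0,0,0],[0,-2,0,0,0,0],[0,-2,0,0,0,0],[0,0,0,0,0,0],[0,0,0,0,0,0],[0,0,0,0,0,0]])

```text
time: 20.0
tcp_pos: [0.5852, -0.2149, 0.3076]
tool_rot: [0.157, -3.138, 0.0]
contact_force: [-0.0, -0.1, -0.4]
grip_width: 0.0857
grasp_force: 0.0
```

Call:
servo_tool(motion=[[0,-1.3,0,0,0,0],[0,0,0,0,0,0],[0,0,0,0,0,0],[0,0,0,0,0,0]])

```text
time: 20.4
tcp_pos: [0.5854, -0.216, 0.3077]
tool_rot: [0.157, -3.138, -0.0]
contact_force: [-0.8, -0.3, 0.2]
grip_width: 0.0852
grasp_force: 0.3
```

Call:
servo_tool(motion=[[0,-1.3,0,0,0,0],[0,0,0,0,0,0],[0,0,0,0,0,0],[0,0,0,0,0,0]])

```text
time: 20.8
tcp_pos: [0.5855, -0.2174, 0.3077]
tool_rot: [0.157, -3.138, 0.0]
contact_force: [0.0, 1.4, 0.4]
grip_width: 0.0853
grasp_force: 0.3
```

Call:
servo_tool(motion=[[0,-1.3,0,0,0,0],[0,0,0,0,0,0],[0,0,0,0,0,0],[0,0,0,0,0,0]])

```text
time: 21.2
tcp_pos: [0.5856, -0.2187, 0.3077]
tool_rot: [-0.157, 3.138, -0.0]
contact_force: [-0.0, -0.0, 0.2]
grip_width: 0.0855
grasp_force: 0.3
```

Call:
servo_tool(motion=[[0,-1.3,0,0,0,0],[0,0,0,0,0,0],[0,0,0,0,0,0],[0,0,0,0,0,0]])

```text
time: 21.6
tcp_pos: [0.5858, -0.22, 0.3077]
tool_rot: [-0.157, 3.138, -0.0]
contact_force: [-0.2, 1.1, 0.0]
grip_width: 0.0853
grasp_force: 0.3
```

Call:
servo_tool(motion=[[0,-1.3,0,0,0,0],[0,0,0,0,0,0],[0,0,0,0,0,0],[0,0,0,0,0,0]])

```text
time: 22.0
tcp_pos: [0.5859, -0.2211, 0.3077]
tool_rot: [0.157, -3.138, -0.0]
contact_force: [-0.6, 2.6, 0.9]
grip_width: 0.085
grasp_force: 1.2
```

Call:
servo_tool(motion=[[0,-1.0,0,0,0,0],[0,0,0,0,0,0],[0,0,0,0,0,0],[0,0,0,0,0,0]])

```text
time: 22.4
tcp_pos: [0.586, -0.222, 0.3077]
tool_rot: [0.158, -3.137, -0.001]
contact_force: [-0.1, 4.8, 2.1]
grip_width: 0.0855
grasp_force: 2.3
```

Call:
servo_tool(motion=[[0,-0.5,0,0,0,0],[0,0,0,0,0,0],[0,0,0,0,0,0],[0,0,0,0,0,0],[0,0,0,0,0,0],[0,0,0,0,0,0],[0,0,0,0,0,0],[0,0,0,0,0,0],[0,0,0,0,0,0]])

```text
time: 23.3
tcp_pos: [0.586, -0.2224, 0.3077]
tool_rot: [0.158, -3.137, -0.001]
contact_force: [-0.6, 5.3, 1.2]
grip_width: 0.0854
grasp_force: 2.7
```

The worn bearing is on the right, with about 24 mm of play against 8 mm, and that brayer now leans to its right stop. I'll retract and go for the ring.

Call:
servo_tool(motion=[[0,4,0,0,0,0],[0,13,0,0,0,0],[0,11,0,0,0,0],[0,3,0,0,0,0],[0,0,-20,0,0,0],[0,0,-35,0,0,0],[0,0,-35,0,0,0],[0,0,-10,0,0,0],[0,0,0,0,0,0],[0,0,0,0,0,0]])

```text
time: 24.3
tcp_pos: [0.5827, -0.1916, 0.4065]
tool_rot: [0.157, -3.136, -0.001]
contact_force: [0.1, 0.9, -0.3]
grip_width: 0.0853
grasp_force: 0.0
```

```bash
python3 -c "
from h import *
c=dict(np.load('wrist.npz'))
print(least_squares(lambda q:(proj(c,[q[0],q[1],.010])*800/512-[730,75.5]).ravel(),[.46,.33]).x)
go(.461,.338,.400,1.6712)"
```

```text
[0.46168174 0.33962115]
t 24.3 F [ 0.1  0.9 -0.3] turn [ 0.001 -0.001 -0.   ] then shift mm [ 68.  539.2   6.5]
```

Call:
servo_tool(motion=[[3,24,0,0,0,0],[5.5,44,0,0,0,0],[5.5,44,0,0,0,0],[5.5,44,0,0,0,0],[5.5,44,0,0,0,0],[5.5,44,0,0,0,0],[5.5,44,0,0,0,0],[5.5,44,0,0,0,0],[5.5,44,0,0,0,0],[5.5,44,0,0,0,0],[5.5,44,0,0,0,0],[5.5,44,0,0,0,0],[4,32,0,0,0,0],[0,0,30,0,0,0],[0,0,40,0,0,0],[0,0,30,0,0,0],[0,0,0,0,0,0],[0,0,0,0,0,0]], gripper=75)

```text
time: 26.1
tcp_pos: [0.4615, 0.3385, 0.3065]
tool_rot: [0.157, -3.135, 0.002]
contact_force: [0.4, -0.8, 0.4]
grip_width: 0.0639
grasp_force: 0.0
```

```bash
python3 -c "
from h import *
from rig import robot
import cv2
c=robot.read_camera('wrist')
cv2.imwrite('pics/w3.png',cv2.convertScaleAbs(cv2.resize(c['image'][:,:,::-1],(800,600)),alpha=1.5))
for P in ([.4615,.339,.016],[.4615,.339,.0]): print(proj(c,P)*800/512)
np.savez('wrist.npz',**c)
go(.4615,.339,.172,1.6712)"
```

```text
[[408.36857177 297.033411  ]]
[[408.19044702 290.21398215]]
t 26.15 F [0.5 0.1 0.1] turn [-0.  0. -0.] then shift mm [  0.6   0.4 136.1]
```

View pics/w3.png

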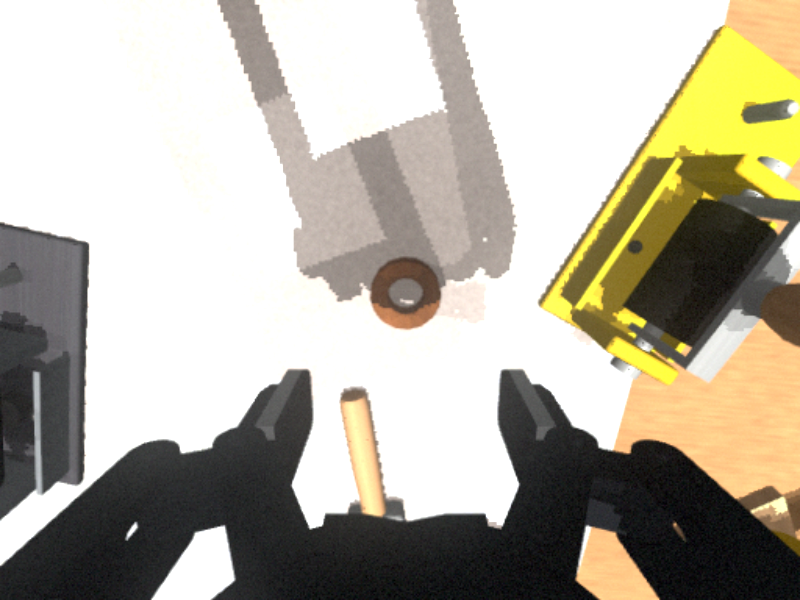

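The ring is centred at (405,293) against a predicted (408,297), so I'll correct by about +2.5 mm in tool x and -1 mm in y, then descend.

Call:
servo_tool(motion=[[1.5,-0.5,20,0,0,0],[1.5,-0.5,40,0,0,0],[0,0,40,0,0,0],[0,0,20,0,0,0],[0,0,10,0,0,0],[0,0,4,0,0,0],[0,0,0,0,0,0],[0,0,0,0,0,0]])

```text
time: 26.95
tcp_pos: [0.4597, 0.3378, 0.1754]
tool_rot: [-0.157, 3.135, 0.002]
contact_force: [-0.3, 0.4, 0.4]
grip_width: 0.0642
grasp_force: 0.0
```

Call:
servo_tool(motion=[[0,0,0,0,0,0],[0,0,0,0,0,0],[0,0,0,0,0,0],[0,0,0,0,0,0],[0,0,0,0,0,0],[0,0,0,0,0,0],[0,0,0,0,0,0],[0,0,0,0,0,0]], gripper=30, force=30)

```text
time: 27.75
tcp_pos: [0.4593, 0.3376, 0.1752]
tool_rot: [-0.158, 3.135, 0.001]
contact_force: [-1.6, -1.1, 4.9]
grip_width: 0.0418
grasp_force: 30.0
```

Call:
servo_tool(motion=[[0,0,-10,0,0,0],[0,0,-20,0,0,0],[0,0,-30,0,0,0],[0,0,-20,0,0,0],[0,0,0,0,0,0],[0,0,0,0,0,0]])

```text
time: 28.35
tcp_pos: [0.4588, 0.3374, 0.2544]
tool_rot: [-0.157, 3.136, 0.001]
contact_force: [0.3, 1.6, -1.1]
grip_width: 0.0422
grasp_force: 30.7
```

```bash
python3 -c "
from h import *
from rig import robot
import cv2
c=robot.read_camera('wrist')
cv2.imwrite('pics/w4.png',cv2.convertScaleAbs(cv2.resize(c['image'][150:342,128:384,::-1],(800,600)),alpha=1.8))
go(.485,-.190,.26,1.6712)"
```

```text
t 28.4 F [-0.4 -0.5 -0.1] turn [-0.    -0.001 -0.   ] then shift mm [  26.5 -527.2   -6.6]
```

View pics/w4.png

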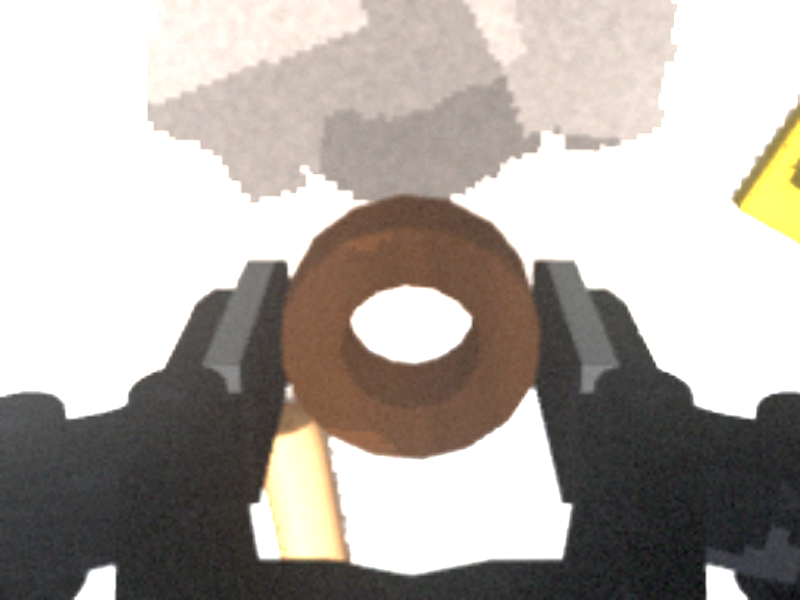

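The ring is held flat between the pads, centred at about (412,330). Carrying it high to the right peg.

Call:
servo_tool(motion=[[0,0,-40,0,0,0],[0,0,-45,0,0,0],[0,-20,-35,0,0,0],[2,-40,0,0,0,0],[2.5,-45,0,0,0,0],[2.5,-45,0,0,0,0],[2.5,-45,0,0,0,0],[2.5,-45,0,0,0,0],[2.5,-45,0,0,0,0],[2.5,-45,0,0,0,0],[2.5,-45,0,0,0,0],[2.5,-45,0,0,0,0],[2.5,-45,0,0,0,0],[2.5,-40,0,0,0,0],[2,-22,0,0,0,0],[0,0,40,0,0,0],[0,0,40,0,0,0],[0,0,30,0,0,0],[0,0,0,0,0,0],[0,0,0,0,0,0]])

```text
time: 30.4
tcp_pos: [0.4826, -0.1898, 0.2631]
tool_rot: [0.157, -3.135, -0.003]
contact_force: [0.2, -0.3, -0.8]
grip_width: 0.0424
grasp_force: 30.8
```

```bash
python3 -c "
from h import *
from rig import robot
import cv2
c=robot.read_camera('wrist')
cv2.imwrite('pics/w5.png',cv2.convertScaleAbs(cv2.resize(c['image'][:,:,::-1],(800,600)),alpha=1.8))
for P in ([.485,-.190,.038],[.485,-.190,.008]): print(proj(c,P)*800/512)
s=robot.observe();R=Ro.from_rotvec(s['tool_rot']).as_matrix()
print(s['tcp_pos'],s['grip_width'],proj(c,s['tcp_pos']+R@[0,0,.160])*800/512,proj(c,s['tcp_pos']+R@[0,0,.176])*800/512)
go(.485,-.190,.184,1.6712)"
```

```text
[[405.93788092 339.60748431]]
[[405.66678945 318.95148028]]
[ 0.48318708 -0.19010455  0.26434179] 0.04248038965753473 [[407.03315682 409.58599654]] [[406.70175995 386.53108411]]
t 30.45 F [0.5 0.1 0.5] turn [-0.  0. -0.] then shift mm [-1.8 -0.1 80.3]
```

View pics/w5.png

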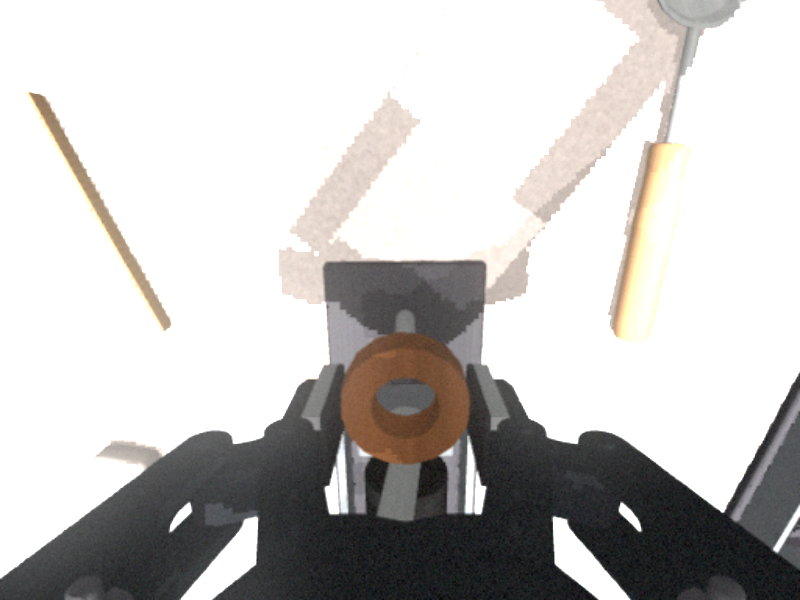

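The plate front edge is at row 262 and spans columns 325–486. The ring sits at column 405, which agrees with the peg estimate (.485,-.190). Lowering.

Call:
servo_tool(motion=[[-1,0,15,0,0,0],[-1,0,25,0,0,0],[0,0,10,0,0,0],[0,0,8,0,0,0],[0,0,8,0,0,0],[0,0,0,0,0,0],[0,0,0,0,0,0]])

```text
time: 31.15
tcp_pos: [0.4849, -0.1898, 0.1981]
tool_rot: [-0.157, 3.137, -0.001]
contact_force: [-0.8, 0.6, 0.0]
grip_width: 0.0422
grasp_force: 30.8
```

Call:
servo_tool(motion=[[0,0,5,0,0,0],[0,0,5,0,0,0],[0,0,3,0,0,0],[0,0,0,0,0,0],[0,0,0,0,0,0],[0,0,0,0,0,0]])

```text
time: 31.75
tcp_pos: [0.4848, -0.1897, 0.1848]
tool_rot: [-0.157, 3.137, -0.0]
contact_force: [-0.6, -0.2, -0.9]
grip_width: 0.0422
grasp_force: 30.8
```

Call:
servo_tool(motion=[[0,0,1,0,0,0],[0,0,0,0,0,0],[0,0,0,0,0,0],[0,0,0,0,0,0]])

```text
time: 32.15
tcp_pos: [0.4847, -0.1897, 0.1838]
tool_rot: [-0.157, 3.138, -0.0]
contact_force: [-0.7, 0.6, -0.2]
grip_width: 0.0422
grasp_force: 30.8
```

Call:
servo_tool(motion=[[0,0,0,0,0,0],[0,0,0,0,0,0],[0,0,0,0,0,0],[0,0,0,0,0,0],[0,0,0,0,0,0],[0,0,0,0,0,0]], gripper=70)

```text
time: 32.75
tcp_pos: [0.4847, -0.1897, 0.1837]
tool_rot: [0.157, -3.138, -0.0]
contact_force: [0.3, -0.7, -0.4]
grip_width: 0.0599
grasp_force: 0.0
```

Call:
servo_tool(motion=[[0,0,-10,0,0,0],[0,0,-25,0,0,0],[0,0,-40,0,0,0],[0,0,-40,0,0,0],[0,0,-30,0,0,0],[0,0,0,0,0,0],[0,0,0,0,0,0]])

```text
time: 33.45
tcp_pos: [0.4847, -0.1896, 0.3299]
tool_rot: [-0.157, 3.136, -0.002]
contact_force: [-0.3, 0.5, 0.3]
grip_width: 0.0598
grasp_force: 0.0
```

```bash
python3 -c "
from rig import robot
import cv2,numpy as np
w=robot.read_camera('wrist')['image'][:,:,::-1]
s=robot.read_camera('scene')['image'][130:274,120:312,::-1]
o=np.hstack([cv2.resize(w[150:342,128:384],(400,300)),cv2.resize(s,(400,300),interpolation=cv2.INTER_CUBIC)])
cv2.imwrite('pics/end.png',cv2.convertScaleAbs(o,alpha=1.8))"
```

```text
(no output)
```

View pics/end.png

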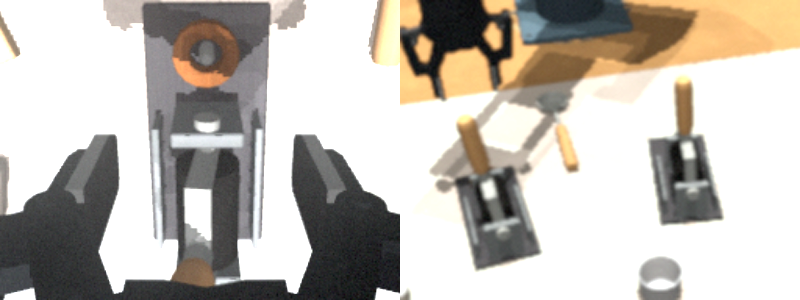

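The ring lies flat around the peg at (207,53) in the left half of the picture. The right brayer is leaning to the robot's right, and nothing else has been moved.

```bash
python3 -c "
from rig import robot
print(robot.close_job())"
```

```text
the job is handed in; nothing more can be done
None
```

The job is handed in: the right brayer is the worn one (about 24 mm of play at the handle against about 8 mm on the left), it is left leaning to the robot's right, and the ring is down over its peg.

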